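Set out the mending kit on the board

TASK

Set out the mending kit on the grey board: stand the white bottle with the blue cap in the middle of the cork coaster and the white jar in the middle of the black coaster, then stand the spool of red thread on end, centred on top of the white jar, and lay the roll of tape flat on the board midway between the two coasters. Keep the bottle, the jar and the spool upright all the while, and leave the brown and the ochre jar where they stand.

Things in the scene. Friction and masses are not known exactly. Their poses are not given: they have to be found in the camera images.
- board: grey flat set-out board, 84 x 300 mm, 8 mm thick, fixed on the desk; origin at the centre of its underside, x across it, y along its length, z up; the two coasters lie on its centre line (its y axis), so that its centre is midway between them
- cork_coaster: brown cork coaster, a round disc 76 mm across and 5 mm thick, fixed on the board 100 mm from its centre towards one end (which end varies); origin at the centre of its underside, 8 mm above the desk
- black_coaster: black rubber coaster, a round disc 76 mm across and 5 mm thick, fixed on the board 100 mm from its centre towards the other end; origin at the centre of its underside, 8 mm above the desk
- white_bottle: white bottle with a blue cap, 91 mm tall, body 42 mm across up to 70 mm, cap 28 mm across, about 80 g; origin at the centre of its underside, z up
- white_jar: low white jar with a wide white screw lid (white contents), round, 55 mm across and 44 mm tall, flat on top, about 70 g; the lid is fast; origin at the centre of its underside, z up
- thread_spool_red: spool of red thread with white end flanges, standing on end, round, 32 mm across and 42 mm tall, flat ends, about 30 g; origin at the centre of its underside, z up (its axis)
- tape_roll_new: roll of yellow masking tape lying flat, 48 mm across and 30 mm tall, about 40 g; origin at the centre of its underside, z up (its axis)
- brown_jar: bystander: jar of brown pigment with a white screw lid, 49 mm across and 46 mm tall, loose; origin at the centre of its underside; leave it alone
- ochre_jar: bystander: jar of ochre pigment with a black screw lid, 45 mm across and 52 mm tall, loose; origin at the centre of its underside; leave it alone

How it is judged (in metres and radians):
At the end, for the whole second after the job is handed in: the white bottle is within 14 mm of the cork coaster's centre and the white jar within 14 mm of the black coaster's, both standing on them; the spool stands on the white jar within 10 mm; the tape lies on the board within 15 mm of midway between the coasters; all upright within 0.12 rad, at rest (horizontal distance between white_bottle and cork_coaster below 0.014 m and z of white_bottle in the frame of cork_coaster between 0.002 and 0.009 m and horizontal distance between white_jar and black_coaster below 0.014 m and z of white_jar in the frame of black_coaster between 0.002 and 0.009 m and horizontal distance between thread_spool_red and white_jar below 0.01 m and z of thread_spool_red in the frame of white_jar between 0.04 and 0.049 m and horizontal distance between tape_roll_new and board below 0.015 m and z of tape_roll_new in the frame of board between 0.004 and 0.013 m and angle between each of white_bottle, white_jar, thread_spool_red, tape_roll_new's own z axis and vertical below 0.12 rad and linear speed of each of white_bottle, white_jar, thread_spool_red, tape_roll_new below 0.02 m/s and angular speed of each of white_bottle, white_jar, thread_spool_red, tape_roll_new below 0.3 rad/s); the robot touches nothing.
It fails at once if the brown jar is moved by more than 15 mm (distance of brown_jar from where it was at the start of the episode above 0.015 m).
It fails at once if the ochre jar is moved by more than 15 mm (distance of ochre_jar from where it was at the start of the episode above 0.015 m).
It fails at once if the bottle, the white jar or the spool is tipped by more than 0.6 rad (angle between any of white_bottle, white_jar, thread_spool_red's own z axis and vertical above 0.6 rad).
It also fails if it takes over 104 s, if anything falls off the work surface, if the arm or the gripper's body presses on something with over 40 N, if the wrist force passes 120 N, or if a joint passes its speed limit or range.

ROBOT

A 7-joint arm with a two-finger parallel gripper is mounted at the origin on a cart in front of the work surface, level with it; the furniture and walls round the work are solid. World frame = base frame: x ahead of the robot, y to its left, z up, the work surface at z = 0. Lengths are in mm, angles in rad, forces in N, time in s.
With the tool pointing down it reaches from about 400 to 875 mm from the base axis. Payload 4.4 kg.
Tool frame: the origin (TCP) lies midway between the tips of the shut fingers; the grasp point (between the pads) lies 19 mm behind it; z points along the fingers, y is the line along which they close (so a half turn about z gives the same grasp; the last joint's range is limited). The gripper opens to 85 mm and grips with 20 to 120 N. Pads are 22 mm wide; open, the fingers measure 114 mm over their backs; the gripper's body (76 mm by 85 mm) begins 54 mm behind the grasp point. The pads swing forward as they close: fully open they stand 13 mm farther back than shut.
Start: joints at [1.26, 0.628, 0.038, 1.517, -0.027, 0.996, -0.02], TCP at [157.563, -630.628, 231.313] pointing down, gripper open.
Joint ranges: [-3.06, 3.06], [-0.37, 2.12], [-1.25, 1.32], [0.18, 2.47], [-1.1, 4.24], [0.23, 1.98], [-2.94, 2.94]. Speed limits (rad/s): [2.57, 2.57, 3.14, 3.14, 3.14, 3.14, 3.14].

INTERFACE

Orientations are given as [roll, pitch, yaw] about the fixed x, y, z axes, in that order (R = Rz(yaw) Ry(pitch) Rx(roll)).
In Python, from cell import ctrl gives the robot as it stands. The module is installed in compiled form; this text tells all that it offers.
- The arm moves only by the tool step_arm, never from a script. Its argument "commands" is one flat list of numbers, 7 for each row, row after row: the shift along the tool's x, y, z in cm, then the turn, a rotation vector about the tool's x, y, z in rad, then the opening, from 0 (shut) to 1 (fully open). A call has 1 to 10 rows; each row is the pose to reach, as a shift and turn from the pose commanded when the call began, along the tool's axes at that moment; what a row does not reach only later rows make up. A row lasts 1/10 s, in which the tool goes at most 50 mm and 8.59 degrees, less where a joint would pass 70% of its speed; a pose out of reach is approached as far as the arm can. A call with a gripper value outside its range is refused whole. The fingers move at their own pace and stop on an object; the grip force is fixed at half the most. Time passes only in rows, so rows that repeat a pose let the fingers close. It gives the time, the measured TCP pose, the force, the opening and the grip force at its end, in the units of the state.
- ctrl.read_state(): the state, without advancing time (a new reading comes with each control period).
- ctrl.get_image(name): name is "scene" or "top" or "wrist"; returns a dict with "image" (480x640x3 uint8, red, green, blue), "range_z" (480x640 float32, mm along the optical axis (not along the pixel's ray), 0 where there is no reading), "vfov" (degrees; the focal length in pixels is half the picture's height over the tangent of half this angle, whatever the lens; pixels are square), "cx", "cy" (the principal point, pixels), "world_to_cam" (4x4, takes a point from world to camera coordinates). Camera axes: x right, y down, z forward; pixel columns grow to the right and rows downward; lengths in mm; the calibration is good to about 2 mm. A picture is of the moment at which its call begins.
- ctrl.finish_job(): hands the job in; it is judged then, once.
The state is a dict: "clock": time; "qpos": joint angles; "qd": joint speeds; "tau": joint torques, N m; "eef_pos": TCP position; "tool_rot": TCP orientation; "force": force on the tool from outside, world axes, zero at the start; "torque": the same for the moment, N m; "width": finger opening in mm; "gripper_force": force on a finger pad.
Only numpy, scipy, OpenCV 4.12 (cv2) and the standard library are available. Lean on these libraries where they do the work, as an engineer would, in place of code of your own. Each camera call takes 0.05 s, during which the arm holds its last target. There are 200 camera calls.

## Working session

There is one attempt and no reset: what is moved stays moved. The work goes in short steps, Python scripts to look and compute and a tool call to move; the robot and the scene stay as the last step left them, time stands still between calls to the robot, and variables do not carry over. Pictures are saved under pics/ and viewed, at most 14 in all, crops included, and the job is handed in when it is done.

Besides the shell and the picture viewer there is one more tool, called after "Request:" as name(argument=value, ...) on one line, values as JSON. step_arm: Moves the arm, as the interface text tells. Its arguments: {"type":"object","properties":{"commands":{"type":"array"}},"required":["commands"]}

```bash
mkdir -p pics; cat > h.py <<'E'
import numpy as np, cv2
from cell import ctrl
def grab(n):
    d=ctrl.get_image(n); h=d["image"].shape[0]
    d["f"]=h/2/np.tan(np.radians(d["vfov"])/2); d["T"]=np.linalg.inv(d["world_to_cam"]); return d
def save(d,p): cv2.imwrite(p,cv2.cvtColor(d["image"],cv2.COLOR_RGB2BGR))
def plane(d,u,v,z):
    r=d["T"][:3,:3]@np.array([(u-d["cx"])/d["f"],(v-d["cy"])/d["f"],1]); o=d["T"][:3,3]
    return o+r*(z-o[2])/r[2]
def cloud(d):
    v,u=np.mgrid[:480,:640]; Z=d["range_z"]
    P=np.stack([(u-d["cx"])/d["f"]*Z,(v-d["cy"])/d["f"]*Z,Z],-1)
    return P@d["T"][:3,:3].T+d["T"][:3,3]
E
python3 - <<'E'
from h import *
for n in("top","scene"):
    d=grab(n); save(d,f"pics/{n}0.png"); print(n,d["vfov"],d["cx"],d["cy"],d["T"].round(2).tolist())
s=ctrl.read_state(); print(s)
E
```

```text
top 43.844595678971785 309.19217274736985 242.04880662687626 [[-0.02, -0.98, 0.18, 377.44], [-1.0, 0.02, 0.01, -48.13], [-0.01, -0.18, -0.98, 1188.01], [0.0, 0.0, 0.0, 1.0]]
scene 46.4272195985326 306.23362125408136 233.42981784788768 [[0.45, -0.42, 0.78, -90.1], [-0.89, -0.2, 0.41, -404.35], [-0.02, -0.88, -0.47, 450.88], [0.0, 0.0, 0.0, 1.0]]
{'clock': 0.1, 'qpos': array([ 1.26017306,  0.62923213,  0.03843777,  1.51829598, -0.02701558,
        0.99629752, -0.02000431]), 'qd': array([-0.00026846, -0.0017311 , -0.00130049, -0.00349992,  0.00088728,
        0.00110763,  0.00150917]), 'tau': array([ 2.55490755e-03, -5.64530540e+01,  1.23027887e+00, -1.93973798e+01,
        1.13065308e-02,  5.39062894e-03, -1.86459424e-06]), 'eef_pos': array([ 157.44876719, -630.05177523,  230.4859046 ]), 'tool_rot': array([-3.13987712e+00, -3.68984610e-07,  2.44815499e-01]), 'force': array([-0.58241365,  0.7009871 , -0.49005021]), 'torque': array([0.01751878, 0.01288698, 0.03884751]), 'gripper_force': 0.0, 'width': 85.40415238148553}
```

View pics/top0.png

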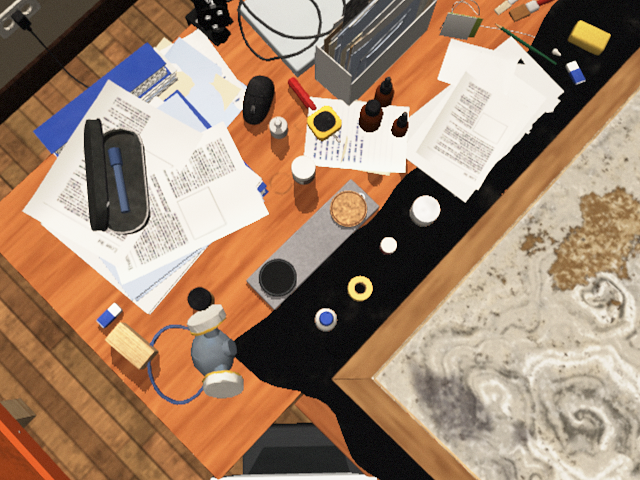

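View pics/scene0.png

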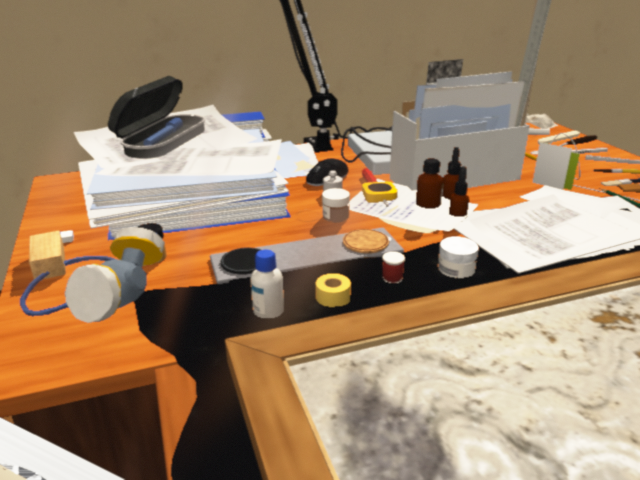

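The top view shows the bottle at (326,319), tape (360,289), spool (389,246) and white jar (425,210). The cork coaster is at (348,210), the black one at (278,278), and the brown jar's lid at (304,167). A black lid at (200,298), beside the mask, may be the ochre jar. The scene view shows a raised picture frame to the right of the items. I'll measure next.

```bash
python3 - <<'E'
from h import *
d=grab("top"); P=cloud(d); np.save("top.npy",P); I=d["image"]
hsv=cv2.cvtColor(I,cv2.COLOR_RGB2HSV)
seeds=dict(bottle=(326,319),tape=(353,289),spool=(389,246),jar=(425,210),cork=(348,210),black=(278,278),brown=(304,165),blk_lid=(200,298),small=(279,128),frame=(400,350),mosaic=(500,300),desk=(240,250),cloth=(330,375),board=(312,245),mask=(208,320),mask2=(222,383),mouse=(258,98),red=(300,95),tapem=(323,122),brn1=(371,113),brn2=(400,125),paper=(460,160))
for k,(u,v) in seeds.items(): print(k,P[v,u].round(0),I[v,u])
# objects: tops via height bands around seeds
for k,h,r in [("bottle",91,20),("tape",30,18),("spool",42,14),("jar",44,22),("brown",46,18),("blk_lid",52,18)]:
    u,v=seeds[k]; W=P[v-r:v+r+1,u-r:u+r+1]; m=(W[...,2]>h-8)&(W[...,2]<h+8)
    q=W[m]; (c,rad)=cv2.minEnclosingCircle(q[:,:2].astype(np.float32)); print(k,"c",np.round(c,1),"R",round(rad,1),"med z",np.median(q[:,2]).round(1),m.sum())
for k,z in [("cork",13),("black",13)]:
    u,v=seeds[k]
    m=((hsv[...,1]>90)&(hsv[...,0]<25) if k=="cork" else (hsv[...,2]<45)).astype(np.uint8)
    g=np.zeros_like(m); g[v-24:v+24,u-24:u+24]=m[v-24:v+24,u-24:u+24]
    n,l,s,c=cv2.connectedComponentsWithStats(g); i=l[v,u]
    cs,_=cv2.findContours((l==i).astype(np.uint8),0,1); C=max(cs,key=cv2.contourArea)[:,0]
    X=np.array([plane(d,a,b,z)[:2] for a,b in C],np.float32); c,r=cv2.minEnclosingCircle(X); print(k,np.round(c,1),round(r,1),"mean",X.mean(0),s[i])
E
```

```text
bottle [439. -67.  92.] [ 76 104 202]
tape [ 499. -122.   34.] [252 235 137]
spool [ 580. -194.   46.] [249 245 235]
jar [ 651. -268.   43.] [247 245 240]
cork [ 661. -119.   14.] [233 179 117]
black [526.  24.  14.] [34 34 34]
brown [748. -32.  47.] [249 246 240]
blk_lid [486. 172.  51.] [26 25 23]
small [834.  18.  28.] [148 136 129]
frame [ 381. -207.   36.] [218 191 156]
mosaic [ 472. -408.   23.] [213 201 179]
desk [587. 102.  -4.] [229 140  75]
cloth [336. -74.  -1.] [13 13  8]
board [592. -44.  11.] [179 170 166]
mask [443. 151.  80.] [205 196 179]
mask2 [328. 125.  75.] [143 136 125]
mouse [900.  61.  30.] [38 37 34]
red [910. -26.  17.] [143  35  30]
tapem [846. -73.  26.] [35 33 31]
brn1 [ 836. -165.   90.] [ 9 10 12]
brn2 [ 822. -225.   58.] [18 17 14]
paper [ 762. -352.   12.] [234 227 216]
bottle c [440.6 -67.5] R 13.1 med z 89.3 160
tape c [ 500.8 -136.4] R 24.1 med z 28.9 372
spool c [ 582.7 -193.9] R 15.7 med z 41.1 203
jar c [ 652.7 -271.3] R 27.9 med z 42.6 606
brown c [743.  -30.3] R 25.1 med z 44.9 459
blk_lid c [479.3 164.3] R 33.1 med z 51.5 495
cork [ 665.  -118.8] 37.7 mean [ 664.7954  -118.83356] [ 330  191   37   36 1058]
black [528.5  26.2] 32.4 mean [528.23114   26.046919] [261 261  33  33 830]
```

```bash
python3 - <<'E'
import cv2
a=cv2.imread("pics/top0.png")[150:400,150:470]; cv2.imwrite("pics/crop1.png",cv2.resize(a,None,fx=2.4,fy=2.4,interpolation=cv2.INTER_CUBIC))
E
```

```text
(no output)
```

View pics/crop1.png

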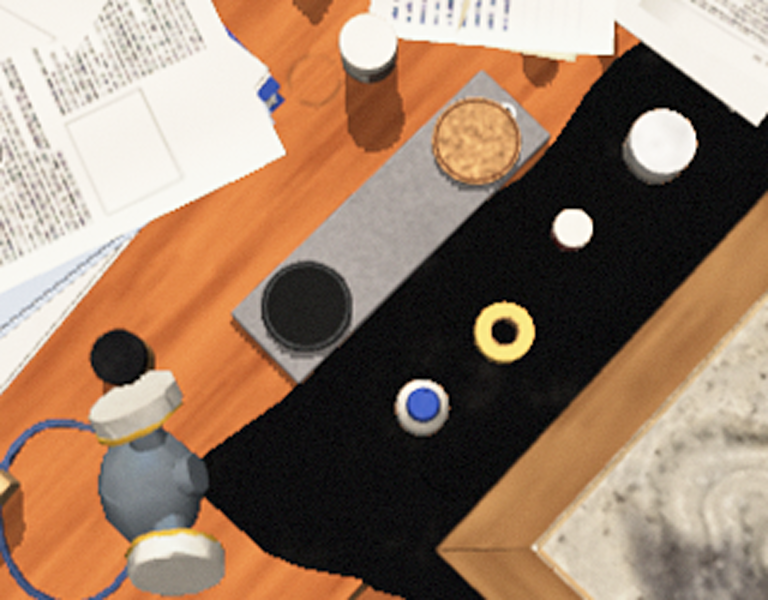

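The layout checks out. The coasters are 199 mm apart against 200 expected, heights match the given sizes, and the black lid at height 52 is the ochre jar. The board's midpoint is (596.7, -46.4) and its axis lies at -46.7°. I'll close the fingers along the board axis, yaw 0.756.

```bash
cat >> h.py <<'E'
def delta(x,y,z,yaw=0.756):
    from scipy.spatial.transform import Rotation as R
    s=ctrl.read_state(); r=R.from_euler("xyz",s["tool_rot"]); t=R.from_euler("xyz",[np.pi,0,yaw])
    d=r.inv().apply(np.array([x,y,z])-s["eef_pos"])/10
    print("at",s["eef_pos"].round(1),s["tool_rot"].round(3),"w",round(s["width"],1),"t",round(s["clock"],1),"shift cm",d.round(2),"turn",(r.inv()*t).as_rotvec().round(3))
E
python3 -c "
from h import *
delta(652,-270,150)"
```

```text
at [ 157.4 -630.2  230.6] [-3.14   0.     0.245] w 86.0 t 0.1 shift cm [ 56.71 -22.94   8.09] turn [-0.001 -0.    -0.511]
```

Request:
step_arm(commands=[4,-1.6,0,0,0,-0.05,1,8,-3.2,0,0,0,-0.1,1,12,-4.8,0,0,0,-0.16,1,16,-6.5,1,0,0,-0.22,1,20,-8.1,2,0,0,-0.28,1,24,-9.7,2.5,0,0,-0.34,1,28,-11.3,3,0,0,-0.4,1,32,-13,4,0,0,-0.46,1,36,-14.6,5,0,0,-0.51,1,40,-16.2,6,0,0,-0.51,1])

```text
clock: 1.15
eef_pos: [507.4, -375.3, 170.8]
tool_rot: [-3.141, 0.0, 0.756]
force: [0.5, -0.8, 0.3]
width: 85.6
gripper_force: 0.0
```

```bash
python3 -c "
from h import *
delta(652,-270,150)"
```

```text
at [ 507.4 -375.3  170.8] [-3.141  0.     0.756] w 85.6 t 1.1 shift cm [17.75  2.25  2.08] turn [-0.  0. -0.]
```

Request:
step_arm(commands=[4,0.5,0.5,0,0,0,1,8,1,1,0,0,0,1,12,1.5,1.5,0,0,0,1,16,2,2,0,0,0,1,17.7,2.2,2,0,0,0,1,17.7,2.2,2,0,0,0,1,17.7,2.2,2,0,0,0,1])

```text
clock: 1.85
eef_pos: [649.1, -272.6, 151.0]
tool_rot: [-3.141, 0.002, 0.754]
force: [-0.1, -0.5, 0.2]
width: 85.3
gripper_force: 0.0
```

```bash
python3 - <<'E'
from h import *
delta(652,-270,60)
d=grab("wrist"); save(d,"pics/w1.png"); P=cloud(d); z=P[...,2]
m=((z>38)&(z<50)).astype(np.uint8)
n,l,s,c=cv2.connectedComponentsWithStats(m)
for i in range(1,n):
    if s[i,4]>400:
        q=P[l==i]; cc,r=cv2.minEnclosingCircle(q[:,:2].astype(np.float32)); print(s[i],np.round(cc,1),round(r,1),np.median(q[:,2]).round(1))
E
```

```text
at [ 649.1 -272.6  151. ] [-3.141e+00  2.000e-03  7.540e-01] w 85.3 t 1.9 shift cm [0.41 0.01 9.1 ] turn [-0.     0.002 -0.002]
[ 274  188   84   82 5271] [ 652.8 -271.5] 27.7 43.7
[ 135  204   49   47 1750] [ 582.7 -194.7] 16.2 41.5
```

View pics/w1.png

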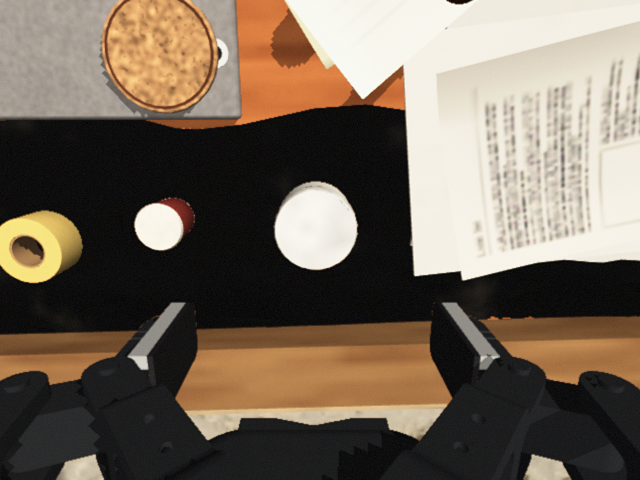

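The jar is confirmed at (652.7, -271.4), image (316,226), and the spool at (582.7, -194.4). The papers lie just beyond the right finger, so I'll descend slightly narrowed.

Request:
step_arm(commands=[0.35,0.15,2,0,0,0,0.88,0.35,0.15,5,0,0,0,0.88,0.35,0.15,8,0,0,0,0.88,0.35,0.15,10.5,0,0,0,0.88,0.35,0.15,12.5,0,0,0,0.88,0.35,0.15,13.7,0,0,0,0.88,0.35,0.15,14.4,0,0,0,0.88,0.35,0.15,14.4,0,0,0,0.88,0.35,0.15,14.4,0,0,0,0.88])

```text
clock: 2.8
eef_pos: [654.4, -270.7, 8.4]
tool_rot: [3.14, -0.001, 0.754]
force: [-0.2, 0.8, 0.7]
width: 75.1
gripper_force: 0.0
```

Request:
step_arm(commands=[0,0,0,0,0,0,0.5,0,0,0,0,0,0,0.4,0,0,0,0,0,0,0.4,0,0,0,0,0,0,0.4,0,0,0,0,0,0,0.4,0,0,0,0,0,0,0.4,0,0,0,0,0,0,0.4])

```text
clock: 3.5
eef_pos: [655.0, -270.3, 8.9]
tool_rot: [3.139, -0.001, 0.755]
force: [0.2, 0.3, 6.2]
width: 52.6
gripper_force: 62.9
```

Request:
step_arm(commands=[0,0,-0.5,0,0,0,0.4,0,0,-1.5,0,0,0,0.4,0,0,-3,0,0,0,0.4,0,0,-5,0,0,0,0.4,0,0,-7,0,0,0,0.4,0,0,-9,0,0,0,0.4,0,0,-10.5,0,0,0,0.4,0,0,-11,0,0,0,0.4,0,0,-11,0,0,0,0.4])

```text
clock: 4.4
eef_pos: [654.4, -270.2, 118.4]
tool_rot: [3.14, -0.001, 0.755]
force: [-1.3, -0.4, -0.6]
width: 52.4
gripper_force: 62.7
```

```bash
python3 -c "
from h import *
delta(530,27.7,120)"
```

```text
at [ 654.4 -270.2  118.4] [ 3.14e+00 -1.00e-03  7.55e-01] w 52.4 t 4.4 shift cm [ 11.34 -30.22  -0.19] turn [ 0.002 -0.001 -0.001]
```

Request:
step_arm(commands=[0.5,-1.3,0,0,0,0,0.4,1.5,-4,0,0,0,0,0.4,2.8,-7.5,0,0,0,0,0.4,4.2,-11.2,0,0,0,0,0.4,5.6,-15,0,0,0,0,0.4,7,-18.7,0,0,0,0,0.4,8.5,-22.5,0,0,0,0,0.4,9.9,-26.3,0,0,0,0,0.4,10.9,-29,0,0,0,0,0.4,11.3,-30.2,0,0,0,0,0.4])

```text
clock: 5.4
eef_pos: [527.3, 30.8, 116.5]
tool_rot: [-3.139, 0.001, 0.759]
force: [1.0, -1.0, -1.1]
width: 52.7
gripper_force: 62.8
```

Request:
step_arm(commands=[0,0,1,0,0,0,0.4,0,0,3,0,0,0,0.4,0,0,5,0,0,0,0.4,0,0,6.5,0,0,0,0.4,0,0,7,0,0,0,0.4,0,0,7,0,0,0,0.4])

```text
clock: 6.0
eef_pos: [529.1, 25.6, 46.1]
tool_rot: [-3.141, 0.002, 0.753]
force: [0.1, -0.0, -1.5]
width: 52.5
gripper_force: 62.8
```

```bash
python3 - <<'E'
from h import *
delta(530,27.7,23)
d=grab("top"); save(d,"pics/t2.png"); d=grab("wrist"); save(d,"pics/w2.png"); P=cloud(d); z=P[...,2]
for lo,hi in((75,100),):
    m=((z>lo)&(z<hi)&(d["image"].min(-1)>150)).astype(np.uint8); n,l,s,c=cv2.connectedComponentsWithStats(m)
    for i in range(1,n):
        if s[i,4]>400:
            q=P[l==i]; cc,r=cv2.minEnclosingCircle(q[:,:2].astype(np.float32)); print(s[i],np.round(cc,1),round(r,1),np.median(q[:,2]).round(1))
E
```

```text
at [529.1  25.6  46.1] [-3.141e+00  2.000e-03  7.530e-01] w 52.5 t 6.0 shift cm [ 0.21 -0.09  2.31] turn [-0.     0.002 -0.003]
[  228   274   169   150 18877] [528.9  25.4] 27.4 81.7
```

View pics/w2.png

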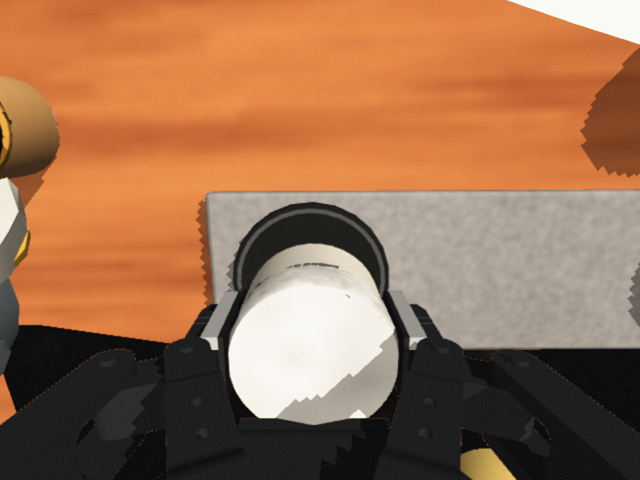

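The jar hangs at (528.9, 25.4) with its bottom at about z 38, directly above the black coaster at (528.3, 26.1). I'll lower it straight down 24 mm and release.

Request:
step_arm(commands=[0,0,0.8,0,0,0,0.4,0,0,1.6,0,0,0,0.4,0,0,2.1,0,0,0,0.4,0,0,2.3,0,0,0,0.4,0,0,2.4,0,0,0,0.4,0,0,2.4,0,0,0,0.4,0,0,2.4,0,0,0,0.4])

```text
clock: 6.8
eef_pos: [529.5, 27.4, 23.5]
tool_rot: [3.141, -0.0, 0.755]
force: [-0.1, -0.1, -0.6]
width: 52.5
gripper_force: 62.8
```

Request:
step_arm(commands=[0,0,0,0,0,0,0.65,0,0,0,0,0,0,0.72,0,0,0,0,0,0,0.78,0,0,0,0,0,0,0.8,0,0,0,0,0,0,0.8,0,0,-1,0,0,0,0.8,0,0,-4,0,0,0,0.85,0,0,-7,0,0,0,1,0,0,-10,0,0,0,1,0,0,-13,0,0,0,1])

```text
clock: 7.8
eef_pos: [529.2, 27.4, 155.3]
tool_rot: [3.141, -0.0, 0.755]
force: [1.1, 0.3, -0.3]
width: 85.4
gripper_force: 0.0
```

```bash
python3 - <<'E'
from h import *
d=grab("top"); P=cloud(d); save(d,"pics/t3.png")
W=P[240:300,255:300]; m=(W[...,2]>48)&(W[...,2]<66); q=W[m]
if len(q): print(cv2.minEnclosingCircle(q[:,:2].astype(np.float32)),np.median(q[:,2]),len(q))
delta(440.6,-67.5,160)
E
```

```text
at [532.1  27.7 159.7] [ 3.136 -0.007  0.755] w 85.4 t 7.8 shift cm [-13.19   0.66  -0.12] turn [ 0.005 -0.007 -0.001]
```

Request:
step_arm(commands=[-1.5,0.1,0,0,0,0,1,-4,0.3,0,0,0,0,1,-7,0.4,0,0,0,0,1,-10,0.5,0,0,0,0,1,-12.5,0.6,0,0,0,0,1,-13.1,0.6,0,0,0,0,1,-13.1,0.6,0,0,0,0,1,-13.1,0.6,0,0,0,0,1])

```text
clock: 8.65
eef_pos: [438.7, -66.1, 153.2]
tool_rot: [3.141, -0.001, 0.755]
force: [0.9, -0.3, 0.8]
width: 85.5
gripper_force: 0.0
```

```bash
python3 - <<'E'
from h import *
delta(440.6,-67.5,24)
d=grab("top"); P=cloud(d)
W=P[240:300,255:300]; m=(W[...,2]>48)&(W[...,2]<66); q=W[m]
if len(q): print("jar",cv2.minEnclosingCircle(q[:,:2].astype(np.float32)),np.median(q[:,2]),len(q))
d=grab("wrist"); save(d,"pics/w3.png"); P=cloud(d); z=P[...,2]; I=d["image"].astype(int)
m=((z>80)&(z<100)&(I[...,2]>I[...,0]+40)).astype(np.uint8); n,l,s,c=cv2.connectedComponentsWithStats(m)
for i in range(1,n):
    if s[i,4]>300:
        q=P[l==i]; cc,r=cv2.minEnclosingCircle(q[:,:2].astype(np.float32)); print(s[i],np.round(cc,1),round(r,1),np.median(q[:,2]).round(1))
E
```

```text
at [438.7 -66.1 153.2] [ 3.141e+00 -1.000e-03  7.550e-01] w 85.5 t 8.7 shift cm [ 0.04  0.23 12.92] turn [ 0.    -0.001 -0.001]
jar ((528.1126708984375, 25.601417541503906), 27.48432159423828) 56.144221544507104 640
[ 294  231   47   48 1789] [440.8 -67.4] 13.2 90.3
```

View pics/w3.png

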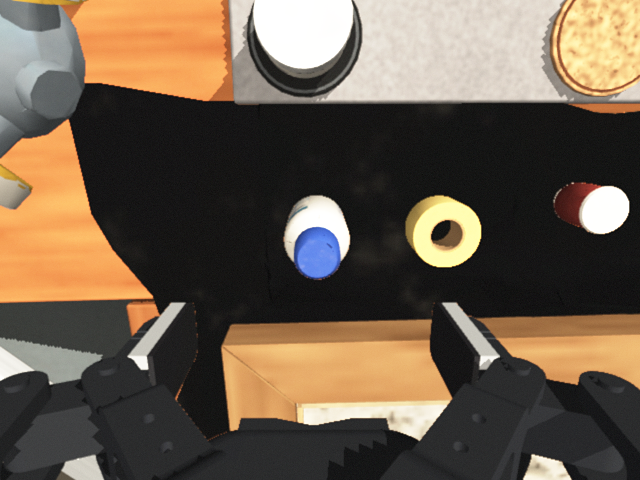

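The jar stands at (528.1, 25.6) with its top at z 56, centred on the black coaster. The bottle's cap, image (318,253), is at (440.8, -67.4). I'll descend partly closed and grip the body.

Request:
step_arm(commands=[0,0.2,2,0,0,0,0.8,0,0.2,4.5,0,0,0,0.8,0,0.2,7,0,0,0,0.8,0,0.2,9.5,0,0,0,0.8,0,0.2,11.5,0,0,0,0.8,0,0.2,12.6,0,0,0,0.8,0,0.2,12.9,0,0,0,0.8,0,0.2,12.9,0,0,0,0.8])

```text
clock: 9.55
eef_pos: [439.5, -67.3, 23.2]
tool_rot: [-3.14, -0.0, 0.756]
force: [1.0, -0.6, -0.2]
width: 68.4
gripper_force: 0.0
```

Request:
step_arm(commands=[0,0,0,0,0,0,0.5,0,0,0,0,0,0,0.3,0,0,0,0,0,0,0.3,0,0,0,0,0,0,0.3,0,0,0,0,0,0,0.3,0,0,0,0,0,0,0.3,0,0,0,0,0,0,0.3])

```text
clock: 10.25
eef_pos: [439.9, -67.9, 25.0]
tool_rot: [3.141, -0.001, 0.755]
force: [-0.5, 0.4, 6.9]
width: 39.7
gripper_force: 61.0
```

Request:
step_arm(commands=[0,0,-0.5,0,0,0,0.3,0,0,-1.5,0,0,0,0.3,0,0,-3,0,0,0,0.3,0,0,-5,0,0,0,0.3,0,0,-7,0,0,0,0.3,0,0,-9,0,0,0,0.3,0,0,-10.5,0,0,0,0.3,0,0,-11,0,0,0,0.3,0,0,-11,0,0,0,0.3])

```text
clock: 11.15
eef_pos: [439.8, -68.5, 135.1]
tool_rot: [3.14, -0.001, 0.754]
force: [-1.2, -0.5, -1.2]
width: 39.9
gripper_force: 60.5
```

```bash
python3 -c "
from h import *
delta(665,-119,135)"
```

```text
at [439.8 -68.5 135.1] [ 3.14e+00 -1.00e-03  7.54e-01] w 39.9 t 11.2 shift cm [12.96 19.11  0.05] turn [ 0.001 -0.001 -0.002]
```

Request:
step_arm(commands=[0.6,0.9,0,0,0,0,0.3,1.9,2.8,0,0,0,0,0.3,3.5,5.2,0,0,0,0,0.3,5.3,7.8,0,0,0,0,0.3,7.1,10.4,0,0,0,0,0.3,8.9,13,0,0,0,0,0.3,10.7,15.7,0,0,0,0,0.3,12.1,17.8,0,0,0,0,0.3,12.9,19,0,0,0,0,0.3,12.9,19.1,0,0,0,0,0.3])

```text
clock: 12.15
eef_pos: [665.8, -119.2, 132.4]
tool_rot: [-3.141, -0.0, 0.754]
force: [-1.4, -0.2, -1.0]
width: 40.2
gripper_force: 60.6
```

Request:
step_arm(commands=[0,0,1,0,0,0,0.3,0,0,3,0,0,0,0.3,0,0,5,0,0,0,0.3,0,0,6.5,0,0,0,0.3,0,0,7,0,0,0,0.3,0,0,7,0,0,0,0.3])

```text
clock: 12.75
eef_pos: [663.3, -118.7, 63.3]
tool_rot: [-3.14, 0.001, 0.755]
force: [0.3, -0.3, -1.8]
width: 40.3
gripper_force: 60.6
```

```bash
python3 - <<'E'
from h import *
delta(665,-119,39)
d=grab("wrist"); save(d,"pics/w4.png"); P=cloud(d); z=P[...,2]; I=d["image"].astype(int)
m=((z>60)&(I[...,2]>I[...,0]+40)).astype(np.uint8); n,l,s,c=cv2.connectedComponentsWithStats(m)
for i in range(1,n):
    if s[i,4]>300:
        q=P[l==i]; q=q[q[:,2]>np.median(q[:,2])-3]; cc,r=cv2.minEnclosingCircle(q[:,:2].astype(np.float32)); print(s[i],np.round(cc,1),round(r,1),np.median(q[:,2]).round(1))
E
```

```text
at [ 663.3 -118.7   63.3] [-3.14e+00  1.00e-03  7.55e-01] w 40.3 t 12.8 shift cm [0.11 0.14 2.43] turn [-0.002  0.001 -0.001]
[ 260  336  105   89 7230] [687.  -92.9] 34.7 128.2
```

View pics/w4.png

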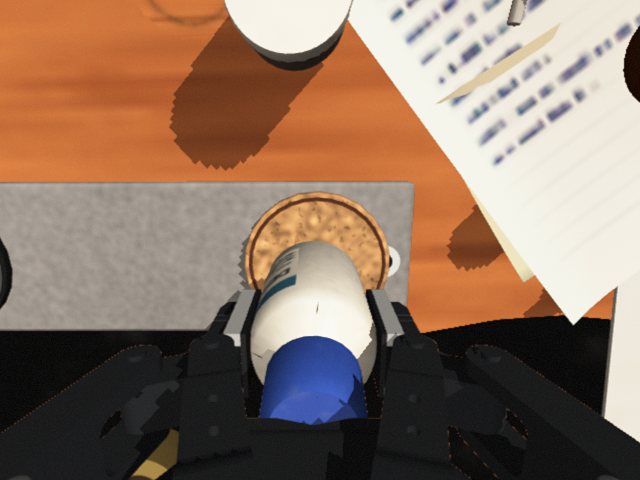

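The bottle hangs upright over the cork coaster, which is at (316,260), with the cap top at z 128. I'll lower it 24 mm and release.

Request:
step_arm(commands=[0.1,0.1,0.8,0,0,0,0.3,0.1,0.1,1.6,0,0,0,0.3,0.1,0.1,2.1,0,0,0,0.3,0.1,0.1,2.3,0,0,0,0.3,0.1,0.1,2.4,0,0,0,0.3,0.1,0.1,2.4,0,0,0,0.3,0.1,0.1,2.4,0,0,0,0.3])

```text
clock: 13.5
eef_pos: [665.9, -118.9, 40.6]
tool_rot: [3.141, -0.0, 0.755]
force: [0.9, -0.5, -1.2]
width: 40.3
gripper_force: 60.6
```

Request:
step_arm(commands=[0,0,0,0,0,0,0.55,0,0,0,0,0,0,0.65,0,0,0,0,0,0,0.75,0,0,0,0,0,0,0.8,0,0,0,0,0,0,0.8,0,0,-1,0,0,0,0.8,0,0,-4,0,0,0,0.85,0,0,-7,0,0,0,1,0,0,-10,0,0,0,1,0,0,-13,0,0,0,1])

```text
clock: 14.5
eef_pos: [665.7, -118.8, 172.4]
tool_rot: [3.141, -0.001, 0.755]
force: [0.5, -0.6, 0.3]
width: 85.1
gripper_force: 0.0
```

```bash
python3 -c "
from h import *
delta(501,-136.4,110)"
```

```text
at [ 665.7 -118.8  172.4] [ 3.141e+00 -1.000e-03  7.550e-01] w 85.1 t 14.5 shift cm [-13.2  -10.01   6.23] turn [ 0.001 -0.001 -0.001]
```

Request:
step_arm(commands=[-1.5,-1.1,0,0,0,0,1,-4.5,-3.4,0,0,0,0,1,-8,-6,1,0,0,0,1,-11,-8.4,3,0,0,0,1,-13,-9.9,5,0,0,0,1,-13.2,-10,6,0,0,0,1,-13.2,-10,6,0,0,0,1,-13.2,-10,6,0,0,0,1])

```text
clock: 15.3
eef_pos: [503.1, -136.2, 111.1]
tool_rot: [3.14, -0.002, 0.755]
force: [-0.1, -0.8, 0.3]
width: 85.6
gripper_force: 0.0
```

```bash
python3 - <<'E'
from h import *
delta(500.8,-136.4,6)
d=grab("top"); P=cloud(d); save(d,"pics/t4.png"); I=d["image"].astype(int)
m=((P[...,2]>90)&(P[...,2]<115)&(I[...,2]>I[...,0]+40)).astype(np.uint8); n,l,s,c=cv2.connectedComponentsWithStats(m)
for i in range(1,n):
    if s[i,4]>60:
        q=P[l==i]; print("cap",cv2.minEnclosingCircle(q[:,:2].astype(np.float32)),np.median(q[:,2]))
d=grab("wrist"); P=cloud(d); z=P[...,2]; I=d["image"].astype(int)
m=((z>24)&(z<36)&(I[...,0]>I[...,2]+60)&(abs(P[...,0]-500)<45)&(abs(P[...,1]+136)<45)).astype(np.uint8); n,l,s,c=cv2.connectedComponentsWithStats(m)
for i in range(1,n):
    if s[i,4]>300:
        q=P[l==i]; print(s[i],cv2.minEnclosingCircle(q[:,:2].astype(np.float32)),np.median(q[:,2]))
E
```

```text
at [ 503.1 -136.2  111.1] [ 3.14e+00 -2.00e-03  7.55e-01] w 85.6 t 15.3 shift cm [-0.21 -0.17 10.51] turn [ 0.002 -0.002 -0.001]
cap ((880.976318359375, 364.28729248046875), 144.57391357421875) 95.19186733960908
cap ((666.2277221679688, -118.4137954711914), 13.502835273742676) 102.42099291867339
[288 232  44  40 422] ((500.6162414550781, -136.27613830566406), 12.948319435119629) 29.03134670777341
```

The bottle is at (666.2, -118.4), its cap top at z 102, so it stands on the cork. The tape is confirmed at (500.7, -136.3). I'll descend.

Request:
step_arm(commands=[-0.2,-0.15,2,0,0,0,0.8,-0.2,-0.15,4.5,0,0,0,0.8,-0.2,-0.15,7,0,0,0,0.8,-0.2,-0.15,9,0,0,0,0.8,-0.2,-0.15,10.3,0,0,0,0.8,-0.2,-0.15,10.8,0,0,0,0.8,-0.2,-0.15,10.8,0,0,0,0.8])

```text
clock: 16.1
eef_pos: [499.0, -136.6, 2.2]
tool_rot: [3.142, -0.0, 0.755]
force: [-0.0, 0.0, 0.5]
width: 68.1
gripper_force: 0.0
```

Request:
step_arm(commands=[0,0,0,0,0,0,0.5,0,0,0,0,0,0,0.4,0,0,0,0,0,0,0.35,0,0,0,0,0,0,0.35,0,0,0,0,0,0,0.35,0,0,0,0,0,0,0.35,0,0,0,0,0,0,0.35])

```text
clock: 16.8
eef_pos: [499.3, -136.9, 3.6]
tool_rot: [3.14, -0.001, 0.755]
force: [-0.2, 1.3, 6.5]
width: 45.3
gripper_force: 61.7
```

Request:
step_arm(commands=[0,0,-0.5,0,0,0,0.35,0,0,-1.5,0,0,0,0.35,0,0,-3,0,0,0,0.35,0,0,-5,0,0,0,0.35,0,0,-7,0,0,0,0.35,0,0,-8.5,0,0,0,0.35,0,0,-9,0,0,0,0.35,0,0,-9,0,0,0,0.35])

```text
clock: 17.6
eef_pos: [499.0, -137.1, 93.3]
tool_rot: [3.14, -0.001, 0.754]
force: [0.4, 0.5, -0.9]
width: 45.5
gripper_force: 61.3
```

```bash
python3 -c "
from h import *
delta(597.2,-46.5,90)"
```

```text
at [ 499.  -137.1   93.3] [ 3.14e+00 -1.00e-03  7.54e-01] w 45.5 t 17.6 shift cm [13.37  0.12  0.34] turn [ 0.002 -0.001 -0.002]
```

Request:
step_arm(commands=[1,0,0,0,0,0,0.35,3,0,0,0,0,0,0.35,6,0.1,0,0,0,0,0.35,9,0.1,0,0,0,0,0.35,11.5,0.1,0,0,0,0,0.35,13,0.1,0,0,0,0,0.35,13.3,0.1,1,0,0,0,0.35,13.3,0.1,3,0,0,0,0.35,13.3,0.1,5,0,0,0,0.35,13.3,0.1,5.5,0,0,0,0.35])

```text
clock: 18.6
eef_pos: [592.9, -47.9, 34.3]
tool_rot: [-3.138, 0.005, 0.754]
force: [-0.7, 0.1, -1.0]
width: 45.1
gripper_force: 61.3
```

Request:
step_arm(commands=[0,0,0,0,0,0,0.35,0,0,0,0,0,0,0.35])

```text
clock: 18.8
eef_pos: [596.1, -46.8, 37.6]
tool_rot: [3.141, 0.0, 0.754]
force: [0.2, 0.0, -0.1]
width: 45.2
gripper_force: 61.3
```

```bash
python3 - <<'E'
from h import *
delta(596.7,-46.9,13)
d=grab("wrist"); save(d,"pics/w5.png"); P=cloud(d); z=P[...,2]; I=d["image"].astype(int)
m=((z>40)&(z<85)&(I[...,0]>I[...,2]+60)).astype(np.uint8); n,l,s,c=cv2.connectedComponentsWithStats(m)
for i in range(1,n):
    if s[i,4]>500:
        q=P[l==i]; q=q[q[:,2]>np.percentile(q[:,2],70)-3]; print(s[i],cv2.minEnclosingCircle(q[:,:2].astype(np.float32)),np.median(q[:,2]))
E
```

```text
at [596.1 -46.8  37.6] [3.141 0.    0.754] w 45.2 t 18.8 shift cm [0.04 0.05 2.46] turn [ 0.     0.    -0.002]
[  244   250   139   150 14553] ((597.4769287109375, -45.76142120361328), 24.36124610900879) 63.51929831026848
```

View pics/w5.png

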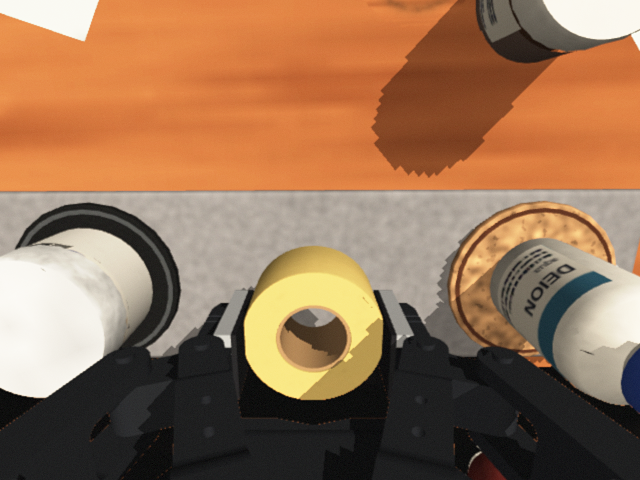

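The tape hangs at (597.5, -45.8), within 1 mm of the midpoint, with its bottom about 25 mm above the board. I'll lower and release with a modest opening.

Request:
step_arm(commands=[0,0,0.8,0,0,0,0.35,0,0,1.6,0,0,0,0.35,0,0,2.2,0,0,0,0.35,0,0,2.4,0,0,0,0.35,0,0,2.5,0,0,0,0.35,0,0,2.5,0,0,0,0.35,0,0,2.5,0,0,0,0.35])

```text
clock: 19.55
eef_pos: [596.3, -46.4, 12.5]
tool_rot: [3.141, -0.0, 0.755]
force: [0.3, -0.3, -0.2]
width: 45.4
gripper_force: 61.3
```

Request:
step_arm(commands=[0,0,0,0,0,0,0.6,0,0,0,0,0,0,0.7,0,0,0,0,0,0,0.72,0,0,0,0,0,0,0.72,0,0,0,0,0,0,0.72,0,0,-1,0,0,0,0.72,0,0,-4,0,0,0,0.72,0,0,-7,0,0,0,0.72,0,0,-10,0,0,0,0.8,0,0,-13,0,0,0,0.8])

```text
clock: 20.55
eef_pos: [596.0, -46.3, 144.3]
tool_rot: [3.141, -0.0, 0.755]
force: [-0.4, -0.2, 0.4]
width: 68.0
gripper_force: 0.0
```

```bash
python3 -c "
from h import *
delta(582.7,-194.4,120)"
```

```text
at [596.  -46.3 144.3] [ 3.141 -0.     0.755] w 68.0 t 20.6 shift cm [-11.12   9.87   2.43] turn [ 0.    -0.    -0.001]
```

Request:
step_arm(commands=[-1.5,1.3,0,0,0,0,0.8,-4.5,4,0,0,0,0,0.8,-8,7.1,0,0,0,0,0.8,-10.5,9.3,1,0,0,0,0.8,-11.1,9.9,2.4,0,0,0,0.8,-11.1,9.9,2.4,0,0,0,0.8,-11.1,9.9,2.4,0,0,0,0.8])

```text
clock: 21.25
eef_pos: [583.3, -192.5, 118.6]
tool_rot: [-3.14, -0.001, 0.756]
force: [0.0, 0.3, -0.6]
width: 68.5
gripper_force: 0.0
```

```bash
python3 - <<'E'
from h import *
delta(582.7,-194.4,10)
d=grab("wrist"); P=cloud(d); z=P[...,2]
m=((z>38)&(z<46)&(abs(P[...,0]-582)<40)&(abs(P[...,1]+194)<40)).astype(np.uint8); n,l,s,c=cv2.connectedComponentsWithStats(m)
for i in range(1,n):
    if s[i,4]>300:
        q=P[l==i]; print(s[i],cv2.minEnclosingCircle(q[:,:2].astype(np.float32)),q.mean(0))
E
```

```text
at [ 583.3 -192.5  118.6] [-3.14e+00 -1.00e-03  7.56e-01] w 68.5 t 21.2 shift cm [-0.19  0.11 10.86] turn [-0.001 -0.001  0.   ]
[ 288  227   55   51 2187] ((582.7525634765625, -194.6500244140625), 16.152257919311523) [ 583.37948294 -193.96915899   41.54305753]
```

Request:
step_arm(commands=[-0.2,0.1,2,0,0,0,0.75,-0.2,0.1,4.5,0,0,0,0.75,-0.2,0.1,7,0,0,0,0.75,-0.2,0.1,9.3,0,0,0,0.75,-0.2,0.1,10.8,0,0,0,0.7,-0.2,0.1,11.4,0,0,0,0.7,-0.2,0.1,11.4,0,0,0,0.7,-0.2,0.1,11.4,0,0,0,0.7])

```text
clock: 22.1
eef_pos: [583.2, -196.3, 5.3]
tool_rot: [3.14, -0.001, 0.755]
force: [0.0, 0.0, -0.4]
width: 60.0
gripper_force: 0.0
```

Request:
step_arm(commands=[0,0,0,0,0,0,0.5,0,0,0,0,0,0,0.42,0,0,0,0,0,0,0.35,0,0,0,0,0,0,0.2,0,0,0,0,0,0,0.2,0,0,0,0,0,0,0.2,0,0,0,0,0,0,0.2,0,0,0,0,0,0,0.2])

```text
clock: 22.9
eef_pos: [582.7, -196.9, 5.4]
tool_rot: [3.14, -0.0, 0.755]
force: [-1.6, 0.6, 5.7]
width: 30.3
gripper_force: 58.8
```

Request:
step_arm(commands=[0,0,-0.5,0,0,0,0.2,0,0,-1.5,0,0,0,0.2,0,0,-3.5,0,0,0,0.2,0,0,-6,0,0,0,0.2,0,0,-9,0,0,0,0.2,0,0,-12,0,0,0,0.2,0,0,-14,0,0,0,0.2,0,0,-15,0,0,0,0.2,0,0,-15,0,0,0,0.2])

```text
clock: 23.8
eef_pos: [583.1, -196.9, 156.0]
tool_rot: [3.139, -0.001, 0.755]
force: [0.4, -0.1, -0.2]
width: 30.3
gripper_force: 59.2
```

```bash
python3 - <<'E'
from h import *
delta(528.3,25.8,154)
d=grab("wrist"); P=cloud(d); save(d,"pics/w6.png"); z=P[...,2]
m=((z>160)&(z<215)&(d["image"].min(-1)>150)).astype(np.uint8); n,l,s,c=cv2.connectedComponentsWithStats(m)
for i in range(1,n):
    if s[i,4]>300:
        q=P[l==i]; print(s[i],cv2.minEnclosingCircle(q[:,:2].astype(np.float32)),q.mean(0))
d=grab("top"); P=cloud(d); z=P[...,2]
for k,x,y,lo,hi in(("jar",528,26,48,66),("tape",597,-46,32,44),("brown",743,-30,40,52),("ochre",482,172,46,58)):
    q=P[(z>lo)&(z<hi)&(np.hypot(P[...,0]-x,P[...,1]-y)<36)]; print(k,cv2.minEnclosingCircle(q[:,:2].astype(np.float32)),np.median(q[:,2]),len(q)) if len(q) else 0
E
```

```text
at [ 583.1 -196.9  156. ] [ 3.139e+00 -1.000e-03  7.550e-01] w 30.3 t 23.8 shift cm [ 11.26 -19.98   0.16] turn [ 0.003 -0.001 -0.001]
[ 264  306   97   91 6186] ((584.9871215820312, -195.03126525878906), 15.810644149780273) [ 585.5675123  -192.76881157  192.04859091]
jar ((527.701904296875, 26.105545043945312), 27.77573585510254) 55.92897468601791 646
tape ((597.2470092773438, -45.485984802246094), 23.952775955200195) 36.948584815791946 353
brown ((743.682373046875, -30.649702072143555), 25.05923080444336) 45.19910110412934 450
ochre ((476.7610778808594, 170.16445922851562), 31.3241024017334) 51.323559627112104 486
```

View pics/w6.png

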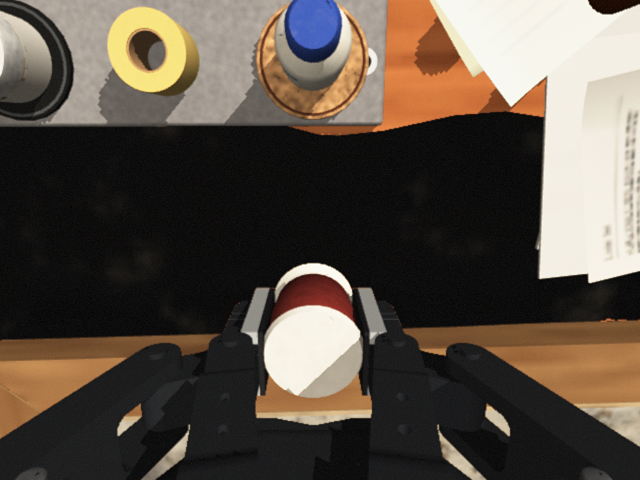

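The spool is held upright about 2 mm ahead of the TCP, flange centre at (312,350). Jar, tape, bottle and bystanders are all in place. I'll carry it over the jar at height.

Request:
step_arm(commands=[0.6,-1,0,0,0,0,0.2,1.7,-3.1,0,0,0,0,0.2,3.3,-6,0,0,0,0,0.2,5,-9,0,0,0,0,0.2,6.7,-12.1,0,0,0,0,0.2,8.4,-15.2,0,0,0,0,0.2,9.8,-17.8,0,0,0,0,0.2,10.7,-19.4,0,0,0,0,0.2,11,-20,0,0,0,0,0.2,11,-20,0,0,0,0,0.2])

```text
clock: 24.9
eef_pos: [524.6, 25.5, 153.8]
tool_rot: [-3.14, 0.001, 0.757]
force: [0.3, -0.8, -1.4]
width: 30.2
gripper_force: 59.3
```

Request:
step_arm(commands=[0,0,1,0,0,0,0.2,0,0,3,0,0,0,0.2,0,0,5,0,0,0,0.2,0,0,6.5,0,0,0,0.2,0,0,7,0,0,0,0.2,0,0,7,0,0,0,0.2,0,0,7,0,0,0,0.2])

```text
clock: 25.6
eef_pos: [525.8, 23.9, 84.5]
tool_rot: [3.141, -0.0, 0.754]
force: [0.3, 0.3, 0.1]
width: 30.0
gripper_force: 59.3
```

```bash
python3 - <<'E'
from h import *
delta(526.4,24.5,63.5)
d=grab("wrist"); P=cloud(d); save(d,"pics/w7.png"); z=P[...,2]
m=((z>100)&(z<150)&(d["image"].min(-1)>150)).astype(np.uint8); n,l,s,c=cv2.connectedComponentsWithStats(m)
for i in range(1,n):
    if s[i,4]>300:
        q=P[l==i]; print(s[i],cv2.minEnclosingCircle(q[:,:2].astype(np.float32)),q.mean(0),np.median(q[:,2]))
E
```

```text
at [525.8  23.9  84.5] [ 3.141 -0.     0.754] w 30.0 t 25.6 shift cm [ 0.08 -0.    2.1 ] turn [ 0.    -0.    -0.002]
[ 372    0  217   68 7596] ((629.5179443359375, 61.115623474121094), 28.46893882751465) [630.28566804  52.13730397 112.46911927] 112.27264937982133
[ 264  306   98   91 6404] ((527.709228515625, 25.628999710083008), 15.925152778625488) [528.36851042  27.58706633 120.58349226] 120.64491552233254
```

View pics/w7.png

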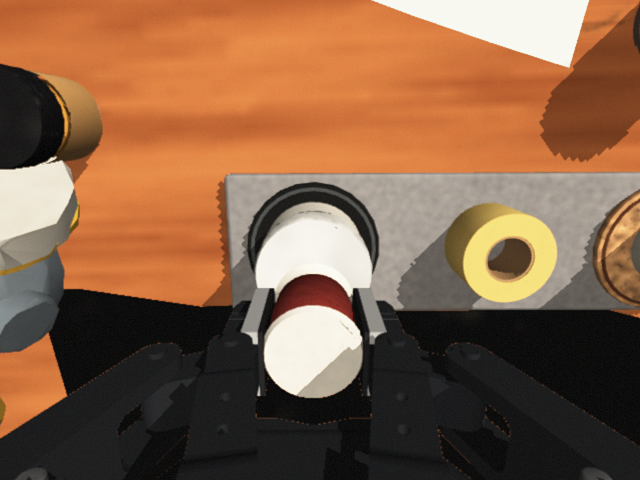

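The spool is at (527.7, 25.6), centred over the jar at (527.9, 25.9), with its bottom about 22 mm above the lid. I'll lower 21.5 mm and release.

Request:
step_arm(commands=[0,0,0.7,0,0,0,0.2,0,0,1.4,0,0,0,0.2,0,0,1.8,0,0,0,0.2,0,0,2,0,0,0,0.2,0,0,2.1,0,0,0,0.2,0,0,2.15,0,0,0,0.2,0,0,2.15,0,0,0,0.2,0,0,2.15,0,0,0,0.2])

```text
clock: 26.45
eef_pos: [525.5, 24.4, 63.0]
tool_rot: [3.141, -0.0, 0.755]
force: [0.3, 0.4, -0.9]
width: 30.4
gripper_force: 59.2
```

Request:
step_arm(commands=[0,0,0,0,0,0,0.38,0,0,0,0,0,0,0.42,0,0,0,0,0,0,0.5,0,0,0,0,0,0,0.6,0,0,0,0,0,0,0.65,0,0,0,0,0,0,0.65,0,0,-1,0,0,0,0.65,0,0,-3,0,0,0,0.65,0,0,-6,0,0,0,0.65,0,0,-9,0,0,0,0.65])

```text
clock: 27.45
eef_pos: [525.0, 24.5, 154.2]
tool_rot: [-3.141, 0.0, 0.755]
force: [1.7, 0.4, -0.1]
width: 55.2
gripper_force: 0.0
```

Request:
step_arm(commands=[0,0,-2,0,0,0,0.65,-2,0,-3,0,0,0,0.65,-6,0,-4,0,0,0,0.65,-10,0,-4,0,0,0,0.65,-13,4,-4,0,0,0,0.65,-13,8,-4,0,0,0,0.65,-13,10,-4,0,0,0,0.65,-13,10,-4,0,0,0,0.65])

```text
clock: 28.25
eef_pos: [500.9, -140.4, 193.4]
tool_rot: [3.139, -0.001, 0.75]
force: [-1.0, 0.9, -0.3]
width: 55.2
gripper_force: 0.0
```

```bash
python3 - <<'E'
from h import *
d=grab("top"); save(d,"pics/t9.png"); P=cloud(d); z=P[...,2]
for k,x,y,lo,hi in(("spool",528,26,90,108),("jar",528,26,50,64),("bottle",666,-118,96,110),("tape",597,-46,32,44),("brown",743,-30,40,52),("ochre",482,172,46,58),("cork",665,-119,8,18)):
    q=P[(z>lo)&(z<hi)&(np.hypot(P[...,0]-x,P[...,1]-y)<36)]; print(k,cv2.minEnclosingCircle(q[:,:2].astype(np.float32)),np.median(q[:,2]),len(q)) if len(q) else 0
s=ctrl.read_state(); print(s["clock"],s["eef_pos"])
I=cv2.imread("pics/t9.png")[150:400,150:470]; cv2.imwrite("pics/crop9.png",cv2.resize(I,None,fx=2.4,fy=2.4,interpolation=cv2.INTER_CUBIC))
E
```

```text
spool ((527.4213256835938, 25.540321350097656), 16.229982376098633) 97.70702150922716 232
jar ((528.3656616210938, 25.534149169921875), 27.650909423828125) 56.5288840406572 390
bottle ((666.59033203125, -118.75524139404297), 13.790367126464844) 102.42146188790844 157
tape ((597.5380859375, -45.53620147705078), 23.95214080810547) 36.96241076778608 358
brown ((743.2457885742188, -30.070087432861328), 24.841659545898438) 45.05945914448898 447
ochre ((476.5865173339844, 169.27574157714844), 31.427181243896484) 51.451748733195245 478
cork ((665.0777587890625, -118.9752197265625), 35.94880676269531) 12.419817752516792 307
28.3 [ 499.41375905 -138.30026721  193.16212129]
```

View pics/crop9.png

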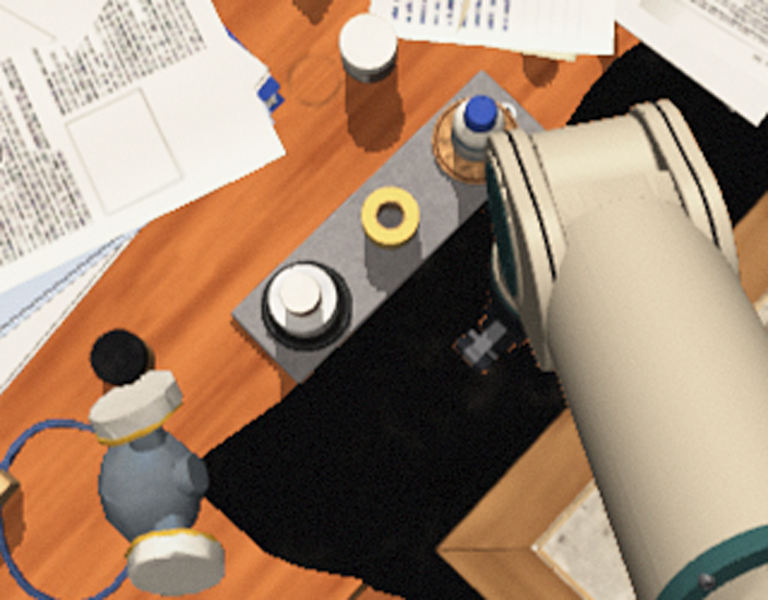

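The picture shows everything set out: bottle (480,115) on the cork, tape (390,215) mid-board, and spool on the jar (300,295). All are within about 2 mm, the arm is clear, and the bystanders have not moved. One settling second, then I'll hand in.

Request:
step_arm(commands=[0,0,0,0,0,0,0.65,0,0,0,0,0,0,0.65,0,0,0,0,0,0,0.65,0,0,0,0,0,0,0.65])

```text
clock: 28.7
eef_pos: [498.9, -136.9, 193.0]
tool_rot: [-3.142, 0.0, 0.756]
force: [-0.5, -0.0, 0.6]
width: 55.7
gripper_force: 0.0
```

```bash
python3 -c "
from cell import ctrl
print(ctrl.finish_job())"
```

```text
the job is handed in; nothing more can be done
None
```

I handed the job in at about 29 s of the 104 s allowed: bottle on the cork coaster, jar on the black coaster with the spool on top, tape midway, each within about 2 mm by the last camera check, and the bystander jars unmoved; the hand-in call returned no verdict.

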